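Sweep the silver offcuts into the catch tray and shut it

ROBOT

A 6-joint arm with a two-finger parallel gripper is mounted at the origin on the work surface. World frame = base frame: x ahead of the robot, y to its left, z up, the work surface at z = 0. Lengths are in mm, angles in rad, forces in N, time in s.
With the tool pointing down it reaches from about 350 to 875 mm from the base axis. Payload 4.2 kg.
Tool frame: the origin (TCP) lies on the centre line of the jaws, within the pads' length; the fingertips stand 17 mm ahead of it and the grasp point (between the pads) lies 2 mm behind it; z points along the fingers, y is the line along which they close (so a half turn about z gives the same grasp; the last joint's range is limited). The gripper opens to 85 mm and grips with 20 to 120 N. Pads are 22 mm wide; open, the fingers measure 114 mm over their backs; the gripper's body (76 mm by 85 mm) begins 54 mm behind the grasp point. The pads swing forward as they close: fully open they stand 13 mm farther back than shut.
Start: joints at [-0.924, 0.385, 0.008, 0, -1.194, -0.259], TCP at [236.359, -578.562, 248.312] pointing down, gripper open.
Joint ranges: [-3.14, 3.14], [-1.21, 2.06], [-1.07, 1.41], [-3.16, 2.05], [-2.99, -0.16], [-3.1, 3.1]. Speed limits (rad/s): [2.79, 2.79, 3.14, 3.14, 3.14, 3.14].

INTERFACE

Orientations are given as a unit quaternion [x, y, z, w].
In Python, from cell import manip gives the robot as it stands. The module is installed in compiled form; this text tells all that it offers.
- The arm moves only by the shell command python3 -m inch 'ROWS'. ROWS is a JSON object of lists of equal length, an entry for each row: "slide": the shift along the tool's x, y, z in cm, a list of three; "roll": the turn about the tool's z in rad; "claw": the gripper's target within -1 to 1 (fully open at 1, half-way at 0, shut at -1). In form: {"slide": [[x, y, z], ...], "roll": [roll, ...], "claw": [claw, ...]}. A call has 1 to 10 rows; each row shifts and turns the commanded pose from where the row before left it, along the tool's axes as they then stand; what a row does not reach is not made up. A row lasts 1/8 s, in which the tool goes at most 62.5 mm and 10.7 degrees, less where a joint would pass 70% of its speed; a pose out of reach is approached as far as the arm can. A call is refused whole if a number of a shift passes 6.25 or a number of a turn 0.188, either way. A call with a gripper value outside its range is refused whole. The fingers move at their own pace and stop on an object; the grip force is fixed at half the most. Time passes only in rows, so rows that do not move let the fingers close. It gives the time, the measured TCP pose, the force, the opening and the grip force at its end, in the units of the state.
- manip.get_obs(): the state, without advancing time (a new reading comes with each control period).
- manip.snapshot(name): name is "scene" or "top"; returns the picture (400x640x3 uint8, blue, green, red); there is no depth.
- manip.camera_info(name): a dict with "camera_matrix" (3x3 intrinsics, pixels), "pose" (4x4, takes a point from camera to world coordinates). Camera axes: x right, y down, z forward; pixel columns grow to the right and rows downward; lengths in mm; the calibration is good to about 2 mm. A picture is of the moment at which its call begins. camera_info takes no time and is no camera call.
- manip.sign_off(): hands the job in; it is judged then, once.
The state is a dict: "t": time; "q": joint angles; "qvel": joint speeds; "effort": joint torques, N m; "ee_pos": TCP position; "ee_rot": TCP orientation; "ft_force": force on the tool from outside, world axes, zero at the start; "ft_torque": the same for the moment, N m; "finger_gap": opening from 0.0 (shut) to 1.0 (fully open); "finger_force": force on a finger pad.
Only numpy, scipy, OpenCV 4.12 (cv2) and the standard library are available. Lean on these libraries where they do the work, as an engineer would, in place of code of your own. Each camera call takes 0.05 s, during which the arm holds its last target. There are 200 camera calls.

TASK

Clear the jeweller's bench: sweep the three silver offcuts (bar end, sprue, angle piece) along the bench top with the fingertips, over its open front edge into the pulled-out catch tray below, then push the tray fully shut. Only push: do not pick up, pinch or press down on an offcut. Leave the finished ring, the doming block, the dish and the file where they are.

Things in the scene. Friction and masses are not known exactly. Their poses are not given: they have to be found in the camera images.
- bench: Low wooden table-top jeweller's bench, fixed, 280 mm deep (its x), 420 mm wide (its y). Origin under its centre on the table; x away from the robot, y left, z up. Its flat top is 78 mm above the table (board 18 mm thick). Rails 12 mm wide and 15 mm high edge the top left, right and back; the front edge is open.
- anvil (a point): On the bench top, centre of the underside of the steel anvil block fixed in the middle of the front edge: 50 mm (x) x 65 mm (y), 20 mm high, axes as the bench's, 27 mm behind the edge. Below it a V-notched wooden bench pin, 65 mm wide, sticks out 83 mm beyond the edge over the tray, 60 to 76 mm above the table. Sweep past them, left or right.
- bench_edge (a point): Middle of the bench top's open front edge, at the height of the top (bench x = -140 mm); axes as the bench's.
- tray (a joint): How far the catch tray is pulled out from under the bench top towards the robot (m): 0 fully shut, stop at 0.11; starts 80 to 95 mm out. It slides along the bench's x with about 1.5 N of friction, stays where it is left, and meets a stop at 0.
- tray_floor (a point): Centre of the catch tray's inner floor, 12 mm above the table; moves with the tray; axes as the bench's. Inside 184 mm (x) x 368 mm (y); metal walls 36 mm above the floor, the wooden front panel 12 mm thick and 44 mm above the floor. The part in front of the bench's edge is open from above.
- tray_front (a point): Middle of the outer (robot-side) face of the tray's wooden front panel, 32 mm above the table; moves with the tray. Panel 386 mm wide along the bench's y, from 8 to 56 mm above the table; flush with the bench's front edge when shut. No handle. The bench pin overhangs its middle: push it 100 mm or more to one side.
- bar_end: Silver offcut: square bar end, 28 mm long (its x), 10 x 10 mm, loose on the bench top, about 29 g. Origin at the centre of its underside.
- sprue: Silver offcut: casting sprue, a round button 23 mm across and 10 mm thick with a 9 mm stub on top, 19 mm high in all, standing on its broad face on the bench top, about 45 g. Origin at the centre of its underside; z up its axis.
- angle: Silver offcut: L-shaped plate piece, legs 26 mm long and 9 mm wide, 10 mm thick, lying flat on the bench top, about 40 g. Origin on its underside below its centre of mass, 9.6 mm from the outer face of each leg; the legs run along its +x and +y.
- ring: Finished silver ring, 25 mm across outside, 20 mm inside, 7 mm high, lying flat on the bench top among the offcuts. Origin at the centre of its underside. It stays.
- doming_block: Steel doming block, 40 mm cube with round hollows, 0.5 kg, standing on the bench top in the middle behind the anvil. Origin at the centre of its underside. It stays.
- dish: Small white dish, 48 mm across, 18 mm high, near the back rail of the bench top. Origin at the centre of its underside. It stays.
- file: Hand file, 175 mm long along its y, 12 mm high wooden handle towards its -y, lying along the back rail of the bench top. Origin near the middle of its length, on its underside. It stays.

How it is judged (in metres and radians):
On the way, in this order (a step that is already met when the one before it is completed fails the run):
1. all three offcuts lie in the catch tray while it is still pulled out (50 mm or more) (x of bar_end in the frame of tray_floor between -0.094 and 0.094 m and y of bar_end in the frame of tray_floor between -0.186 and 0.186 m and z of bar_end in the frame of tray_floor between -0.01 and 0.036 m and x of sprue in the frame of tray_floor between -0.094 and 0.094 m and y of sprue in the frame of tray_floor between -0.186 and 0.186 m and z of sprue in the frame of tray_floor between -0.01 and 0.036 m and x of angle in the frame of tray_floor between -0.094 and 0.094 m and y of angle in the frame of tray_floor between -0.186 and 0.186 m and z of angle in the frame of tray_floor between -0.01 and 0.036 m and value of joint tray above 0.05 m), for 0.2 s.
2. the tray is pushed fully shut (value of joint tray below 0.005 m), for 0.2 s.
At the end, for the whole second after the job is handed in: The three offcuts lie at rest inside the catch tray, the tray is shut to within 5 mm, and the ring, doming block, dish and file are within 15 mm of where they were (x of bar_end in the frame of tray_floor between -0.094 and 0.094 m and y of bar_end in the frame of tray_floor between -0.186 and 0.186 m and z of bar_end in the frame of tray_floor between -0.01 and 0.036 m and x of sprue in the frame of tray_floor between -0.094 and 0.094 m and y of sprue in the frame of tray_floor between -0.186 and 0.186 m and z of sprue in the frame of tray_floor between -0.01 and 0.036 m and x of angle in the frame of tray_floor between -0.094 and 0.094 m and y of angle in the frame of tray_floor between -0.186 and 0.186 m and z of angle in the frame of tray_floor between -0.01 and 0.036 m and value of joint tray below 0.005 m and linear speed of each of bar_end, sprue, angle below 0.03 m/s and distance of each of ring, doming_block, dish, file from where it was at the start of the episode below 0.015 m); the robot touches nothing.
It fails at once if the ring is moved by more than 15 mm (distance of ring from where it was at the start of the episode above 0.015 m).
It fails at once if the doming block, dish or file is moved by more than 15 mm (distance of any of doming_block, dish, file from where it was at the start of the episode above 0.015 m).
It fails at once if an offcut is lifted (more than 30 mm above the bench top) (z of any of bar_end, sprue, angle in the frame of bench above 0.108 m).
It fails at once if an offcut is pinched or pressed with more than 15 N (contact force between the fingers and bar_end above 15 N or contact force between the fingers and sprue above 15 N or contact force between the fingers and angle above 15 N).
It also fails if it takes over 64 s, if anything falls off the work surface, if the arm or the gripper's body presses on something with over 40 N, if the wrist force passes 120 N, or if a joint passes its speed limit or range.

## Working session

There is one attempt and no reset: what is moved stays moved. The work goes in short steps, Python scripts to look and compute and a shell command to move; the robot and the scene stay as the last step left them, time stands still between calls to the robot, and variables do not carry over. Pictures are saved under pics/ and viewed, at most 10 in all, crops included, and the job is handed in when it is done.

```bash
mkdir -p pics
cat > h.py <<'E'
import numpy as np, cv2
from cell import manip
def ray(cam,uv,z):
    i=manip.camera_info(cam);K=np.array(i["camera_matrix"]);T=np.array(i["pose"])
    d=T[:3,:3]@np.linalg.inv(K)@np.array([uv[0],uv[1],1.]);o=T[:3,3]
    return o+d*(z-o[2])/d[2]
def pix(cam,p):
    i=manip.camera_info(cam);K=np.array(i["camera_matrix"]);T=np.linalg.inv(np.array(i["pose"]))
    c=K@(T[:3,:3]@np.array(p,float)+T[:3,3]);return c[:2]/c[2]
E
python3 - <<'E'
from h import *
for n in("top","scene"):
    im=manip.snapshot(n);cv2.imwrite(f"pics/{n}0.png",im)
    print(manip.camera_info(n))
o=manip.get_obs();print(o["ee_pos"],o["ee_rot"],o["t"])
E
```

```text
{'camera_matrix': array([[518.86668482,   0.        , 314.80781631],
       [  0.        , 518.86668482, 195.63252981],
       [  0.        ,   0.        ,   1.        ]]), 'pose': array([[-2.06744133e-02, -9.95101966e-01,  9.66677065e-02,
         5.87994597e+02],
       [-9.99017759e-01,  1.67714205e-02, -4.10150677e-02,
         3.06573666e+01],
       [ 3.91929198e-02, -9.74207180e-02, -9.94471276e-01,
         7.75833687e+02],
       [ 0.00000000e+00,  0.00000000e+00,  0.00000000e+00,
         1.00000000e+00]])}
{'camera_matrix': array([[450.49635516,   0.        , 317.70518798],
       [  0.        , 450.49635516, 190.62320199],
       [  0.        ,   0.        ,   1.        ]]), 'pose': array([[ 7.41923341e-01,  3.87500042e-01, -5.47168597e-01,
         1.08725568e+03],
       [ 6.70444918e-01, -4.37653535e-01,  5.99135205e-01,
        -4.65213367e+02],
       [-7.30535370e-03, -8.11358799e-01, -5.84502807e-01,
         5.46816915e+02],
       [ 0.00000000e+00,  0.00000000e+00,  0.00000000e+00,
         1.00000000e+00]])}
[ 236.19748075 -578.13538491  247.32294842] [-1.92622481e-01  9.81272449e-01  9.49756176e-04 -2.43871693e-04] 0.1
```

View pics/top0.png

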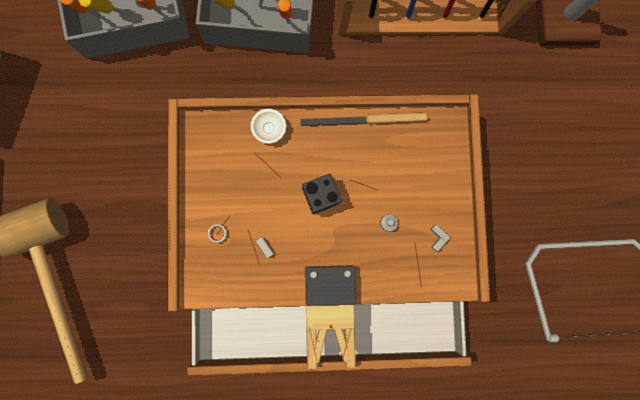

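View pics/scene0.png

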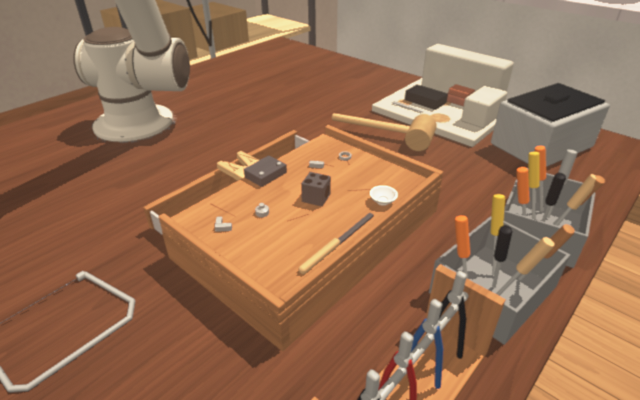

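The top view shows the ring (218,233), bar end (265,247), sprue (389,223), angle (440,238), anvil (330,285) and block (321,193). The front edge runs from (170,308) to (488,300), and the tray is open below it.

Run:
```python
from h import *
im=cv2.imread("pics/top0.png");hsv=cv2.cvtColor(im,cv2.COLOR_BGR2HSV)
m=((hsv[...,1]<70)&(hsv[...,2]>90)).astype(np.uint8)
roi=np.zeros_like(m);roi[205:262,190:470]=1;m*=roi
n,_,st,c=cv2.connectedComponentsWithStats(m)
fl=ray("top",(172,309),78);fr=ray("top",(488,301),78)
e=fl-fr;th=np.arctan2(-e[0],e[1]);print("edge",fl,fr,"yaw",th)
ex=np.array([np.cos(th),np.sin(th)]);ey=np.array([-ex[1],ex[0]]);E0=((fl+fr)/2)[:2]
def show(nm,p): p=p[:2];print(nm,p.round(1),"edge frame",round((p-E0)@ex,1),round((p-E0)@ey,1))
for i in range(1,n):
    if st[i,4]>15:
        cs,_=cv2.findContours((_ if False else (cv2.connectedComponents(m)[1]==i).astype(np.uint8)),0,2)
        show(f"blob{i} a{st[i,4]} px{c[i].round()}",ray("top",c[i],86))
        for q in cv2.boxPoints(cv2.minAreaRect(cs[0])): show("   c",ray("top",q,88))
for nm,p,z in [("ring",(218,233),85),("anvil bl",(305,267),98),("anvil br",(355,266),98),("anvil fr",(355,305),98),("back l",(169,100),93),("panel l",(189,371),56),("panel r",(471,362),56),("block fl",(312,213),118),("block fr",(341,206),118),("doming c",(321,193),118)]: show(nm,ray("top",p,z))
o=manip.get_obs();from scipy.spatial.transform import Rotation as R
print(o["ee_pos"],R.from_quat(o["ee_rot"]).as_matrix().round(3))
```

```text
edge [509.7763571 192.181631   78.       ] [ 509.71207557 -227.98504223   78.        ] yaw -0.0001529905449353977
blob1 a224 px[389. 223.] [617.3 -96.2] edge frame 107.5 -78.3
   c [627.4 -85.6] edge frame 117.7 -67.7
   c [ 627.  -107.1] edge frame 117.3 -89.2
   c [ 607.  -106.4] edge frame 97.3 -88.4
   c [607.4 -84.9] edge frame 97.7 -67.0
blob2 a118 px[217. 233.] [607.8 132.2] edge frame 98.1 150.1
   c [619.7 143.6] edge frame 110.0 161.6
   c [619.3 120.1] edge frame 109.5 138.0
   c [595.7 120.2] edge frame 85.9 138.1
   c [596.2 143.7] edge frame 86.4 161.6
blob3 a237 px[439. 238.] [ 595.8 -163.5] edge frame 86.1 -145.6
   c [ 597.  -139.6] edge frame 87.3 -121.7
   c [ 614.7 -158.6] edge frame 104.9 -140.6
   c [ 594.9 -177.3] edge frame 85.2 -159.4
   c [ 577.4 -158.3] edge frame 67.7 -140.4
blob4 a164 px[264. 247.] [588.   70.1] edge frame 78.3 88.0
   c [596.9  81.9] edge frame 87.1 99.8
   c [602.5  73.5] edge frame 92.7 91.4
   c [579.4  58. ] edge frame 69.6 75.9
   c [573.8  66.4] edge frame 64.1 84.3
ring [607.8 131. ] edge frame 98.0 149.0
anvil bl [561.2  17.3] edge frame 51.5 35.2
anvil br [561.1 -47.7] edge frame 51.3 -29.8
anvil fr [511.2 -46.3] edge frame 1.4 -28.4
back l [785.7 194.3] edge frame 275.9 212.2
panel l [425.1 174.3] edge frame -84.7 192.2
panel r [ 425.7 -208.1] edge frame -84.0 -190.3
block fl [629.8   7.6] edge frame 120.1 25.5
block fr [638.1 -29.6] edge frame 128.4 -11.7
doming c [655.2  -4.5] edge frame 145.4 13.5
[ 236.19748075 -578.13538491  247.32294842] [[-0.926 -0.378 -0.001]
 [-0.378  0.926  0.002]
 [ 0.     0.002 -1.   ]]
```

```bash
python3 -m inch '{"slide":[[0,0,0],[0,0,0],[0,0,0],[-3.5,4,0],[-4,4,0],[-4,4,0],[-4,4,0],[-4,4,0],[-4,4,0],[-4,4,0]],"roll":[0.13,0.13,0.128,0,0,0,0,0,0,0],"claw":[-0.8,-0.8,-0.8,-0.8,-0.8,-0.8,-0.8,-0.8,-0.8,-0.8]}'
```

```text
t: 1.35
ee_pos: [512.3, -297.0, 248.0]
ee_rot: [0.0, 1.0, 0.0, -0.0]
ft_force: [0.3, -0.7, -0.2]
finger_gap: 0.097
finger_force: 0.0
```

```bash
python3 -m inch '{"slide":[[-4.2,4.4,0],[-4.2,4.4,0],[-4.3,4.5,0],[0,0,0],[0,0,4],[0,0,4],[0,0,3],[0,0,2],[0,0,0],[0,0,0]],"roll":[0,0,0,0,0,0,0,0,0,0],"claw":[-0.8,-0.8,-0.8,-0.8,-0.8,-0.8,-0.8,-0.8,-0.8,-0.8]}'
python3 - <<'E'
from h import *
im=manip.snapshot("scene")[130:300,130:400];cv2.imwrite("pics/s1.png",cv2.resize(im,None,fx=2.9,fy=2.9))
E
```

```text
t: 2.6
ee_pos: [638.8, -166.2, 119.3]
ee_rot: [0.0, 1.0, -0.0, 0.001]
ft_force: [1.2, -0.8, -0.3]
finger_gap: 0.097
finger_force: 0.0
```

View pics/s1.png

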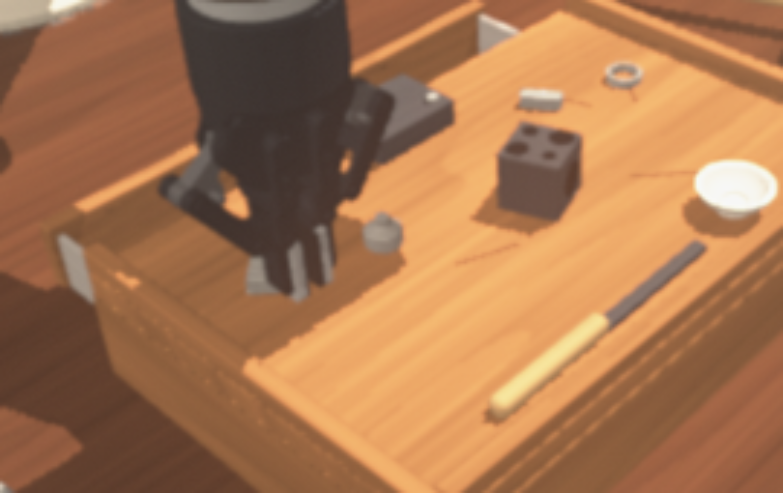

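Fingertips (crop 300,290) stand behind the angle and clear of the sprue. Next: descend and sweep.

```bash
python3 -m inch '{"slide":[[0,0.2,1.0],[0,0,1.0],[0,0,0],[1,0,0],[1,0,0],[1.2,0,0],[1.2,0,0],[1.2,0,0],[1.2,0,0],[1.2,0,0]],"roll":[0,0,0,0,0,0,0,0,0,0],"claw":[-0.8,-0.8,-0.8,-0.8,-0.8,-0.8,-0.8,-0.8,-0.8,-0.8]}'
python3 - <<'E'
from h import *
im=manip.snapshot("scene")[130:300,130:400];cv2.imwrite("pics/s2.png",cv2.resize(im,None,fx=2.9,fy=2.9))
E
```

```text
t: 3.9
ee_pos: [557.8, -163.7, 98.5]
ee_rot: [0.0, 1.0, -0.0, 0.0]
ft_force: [0.4, 1.6, 0.1]
finger_gap: 0.097
finger_force: 0.3
```

View pics/s2.png

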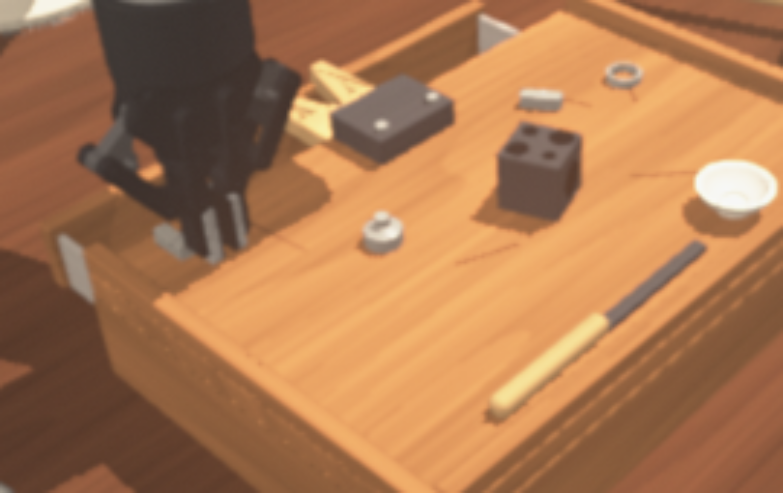

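The angle (crop 172,240) is moving ahead of the fingertips. I'll carry it over the edge, then lift.

```bash
python3 -m inch '{"slide":[[1,0,0],[1,0,0],[1,0,0],[1,0,0],[1,0,0],[1,0,0],[1,0,0],[0.5,0,0],[0,0,0],[0,0,-4]],"roll":[0,0,0,0,0,0,0,0,0,0],"claw":[-0.8,-0.8,-0.8,-0.8,-0.8,-0.8,-0.8,-0.8,-0.8,-0.8]}';python3 -m inch '{"slide":[[-4,1.7,-2],[-6,1.7,0],[-6,1.7,0],[0,1.7,0],[0,0,0],[0,0,0]],"roll":[0,0,0,0,0,0],"claw":[-0.8,-0.8,-0.8,-0.8,-0.8,-0.8]}'
python3 - <<'E'
from h import *
im=manip.snapshot("top")[200:400,150:510];cv2.imwrite("pics/t2.png",cv2.resize(im,None,fx=2,fy=2))
E
```

```text
t: 5.2
ee_pos: [481.7, -163.5, 136.2]
ee_rot: [0.0, 1.0, 0.0, -0.004]
ft_force: [1.0, 0.6, -0.1]
finger_gap: 0.1
finger_force: 0.0
t: 5.95
ee_pos: [642.4, -96.0, 158.6]
ee_rot: [0.0, 1.0, -0.0, -0.0]
ft_force: [0.6, -0.3, 1.0]
finger_gap: 0.1
finger_force: 0.0
```

View pics/t2.png

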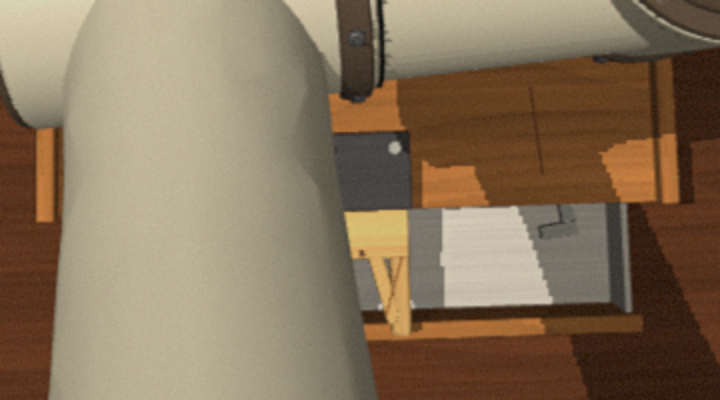

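The angle lies in the tray (crop 560,222). The sprue is next.

```bash
python3 -m inch '{"slide":[[-1,0,0],[0,0,2],[0,0,2],[0,0,1.5],[0,0,0.5],[0,0,0],[1,0,0],[1,0,0],[1,0,0],[1,0,0]],"roll":[0,0,0,0,0,0,0,0,0,0],"claw":[-0.8,-0.8,-0.8,-0.8,-0.8,-0.8,-0.8,-0.8,-0.8,-0.8]}'; python3 -m inch '{"slide":[[1,0,0],[1,0,0],[1,0,0],[1,0,0],[1,0,0],[1,0,0],[1,0,0],[1,0,0]],"roll":[0,0,0,0,0,0,0,0],"claw":[-0.8,-0.8,-0.8,-0.8,-0.8,-0.8,-0.8,-0.8]}'
python3 - <<'E'
from h import *
im=manip.snapshot("scene")[100:270,130:400];cv2.imwrite("pics/s3.png",cv2.resize(im,None,fx=2.9,fy=2.9))
E
```

```text
t: 7.25
ee_pos: [612.9, -95.6, 98.8]
ee_rot: [0.0, 1.0, -0.0, 0.0]
ft_force: [1.1, -1.0, 0.6]
finger_gap: 0.098
finger_force: 0.3
t: 8.25
ee_pos: [532.8, -95.6, 98.3]
ee_rot: [0.0, 1.0, 0.0, -0.0]
ft_force: [0.3, -0.6, 1.1]
finger_gap: 0.103
finger_force: 0.3
```

View pics/s3.png

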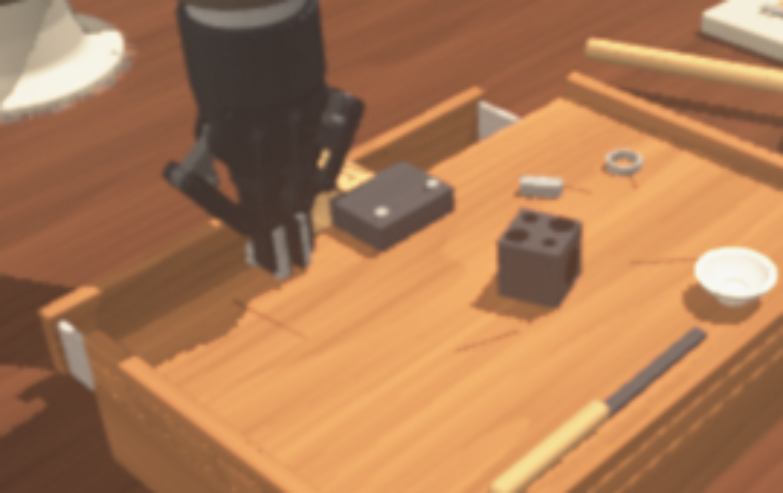

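The sprue is hidden ahead of the fingers and nothing has been disturbed. I'll push on and then go behind the bar end.

```bash
python3 -m inch '{"slide":[[1,0,0],[1,0,0],[1,0,0],[1,0,0],[1,0,0],[0,0,0],[0,0,-4],[0,0,-4]],"roll":[0,0,0,0,0,0,0,0],"claw":[-0.8,-0.8,-0.8,-0.8,-0.8,-0.8,-0.8,-0.8]}'; python3 -m inch '{"slide":[[-2,5,0],[-2,5,0],[-4,4,0],[-4,2.6,0],[-3,0,0],[0,0,0]],"roll":[0,0,0,0,0,0],"claw":[-0.8,-0.8,-0.8,-0.8,-0.8,-0.8]}'
python3 - <<'E'
from h import *
im=manip.snapshot("top");im2=manip.snapshot("scene")
cv2.imwrite("pics/b.png",np.hstack([cv2.resize(im[190:390,150:510],(400,222)),cv2.resize(im2[100:250,130:400],(400,222))]))
E
```

```text
t: 9.3
ee_pos: [483.6, -95.6, 179.1]
ee_rot: [-0.0, 1.0, -0.0, -0.0]
ft_force: [0.5, 0.5, 0.4]
finger_gap: 0.099
finger_force: 0.0
t: 10.05
ee_pos: [635.1, 70.9, 177.2]
ee_rot: [0.0, 1.0, -0.0, -0.0]
ft_force: [-0.5, 0.6, -1.1]
finger_gap: 0.102
finger_force: 0.0
```

View pics/b.png

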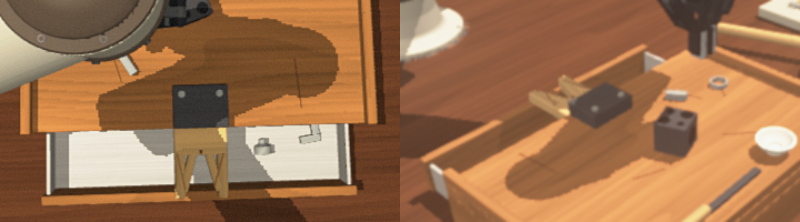

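Sprue and angle are both in the tray (left panel 263,146 and 312,133). The bar end is next.

```bash
python3 -m inch '{"slide":[[1.5,0,0],[0,0,3],[0,0,2.5],[0,0,1.5],[0,0,0.8],[0,0,0],[1,0,0],[1,0,0],[1,0,0],[1,0,0]],"roll":[0,0,0,0,0,0,0,0,0,0],"claw":[-0.8,-0.8,-0.8,-0.8,-0.8,-0.8,-0.8,-0.8,-0.8,-0.8]}'
python3 - <<'E'
from h import *
im=manip.snapshot("top");im2=manip.snapshot("scene")
cv2.imwrite("pics/c.png",np.hstack([cv2.resize(im[190:390,150:510],(400,222)),cv2.resize(im2[80:230,180:450],(400,222))]))
E
```

```text
t: 11.4
ee_pos: [577.7, 70.5, 100.7]
ee_rot: [0.0, 1.0, 0.0, 0.0]
ft_force: [1.5, 0.3, 0.4]
finger_gap: 0.097
finger_force: 0.1
```

View pics/c.png

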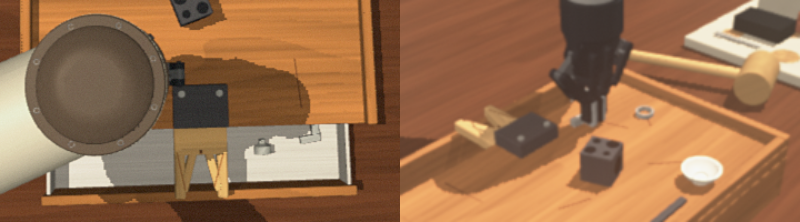

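The bar end is ahead of the fingers (right panel 576,122), and the ring is untouched. Continuing over the edge.

```bash
python3 -m inch '{"slide":[[1,0,0.1],[1,0,0],[1,0,0],[1,0,0],[1,0,0],[1,0,0],[1,0,0],[1,0,0],[1,0,0],[0.5,0,0]],"roll":[0,0,0,0,0,0,0,0,0,0],"claw":[-0.8,-0.8,-0.8,-0.8,-0.8,-0.8,-0.8,-0.8,-0.8,-0.8]}'; python3 -m inch '{"slide":[[0,0,0],[0,0,-4],[0,0,-4],[2,4,-4],[2,4,0],[2,4,0],[3,2,0],[0,0,0]],"roll":[0,0,0,0,0,0,0,0],"claw":[-1,-1,-1,-1,-1,-1,-1,-1]}'
python3 - <<'E'
from h import *
im=manip.snapshot("top");im2=manip.snapshot("scene")
cv2.imwrite("pics/d.png",np.hstack([cv2.resize(im[190:390,150:510],(400,222)),cv2.resize(im2[80:230,180:450],(400,222))]))
E
```

```text
t: 12.75
ee_pos: [482.8, 70.4, 99.4]
ee_rot: [-0.0, 1.0, -0.0, -0.0]
ft_force: [0.6, 0.7, 0.3]
finger_gap: 0.1
finger_force: 0.0
t: 13.75
ee_pos: [392.5, 211.5, 219.5]
ee_rot: [-0.002, 1.0, 0.0, 0.0]
ft_force: [1.1, 0.3, 1.2]
finger_gap: 0.001
finger_force: 0.0
```

View pics/d.png

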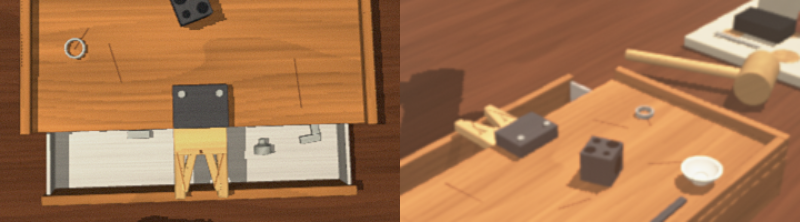

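The bar end is in the tray too (left panel 140,134), and the ring and block are unmoved. Next I'll push the tray from y≈110.

```bash
python3 -m inch '{"slide":[[0,-5,0],[0,-5,0],[0,0,5],[0,0,5],[0,0,4],[0,0,2.8],[0,0,0],[-1,0,0],[-1,0,0],[-0.6,0,0]],"roll":[0,0,0,0,0,0,0,0,0,0],"claw":[-1,-1,-1,-1,-1,-1,-1,-1,-1,-1]}'; python3 -m inch '{"slide":[[-0.6,0,0],[-0.8,0,0],[-0.8,0,0],[-0.8,0,0],[-0.8,0,0],[-0.8,0,0],[-0.8,0,0],[-0.4,0,0],[0,0,0]],"roll":[0,0,0,0,0,0,0,0,0],"claw":[-1,-1,-1,-1,-1,-1,-1,-1,-1]}'
```

```text
t: 15.1
ee_pos: [420.8, 110.8, 52.2]
ee_rot: [0.0, 1.0, 0.001, 0.001]
ft_force: [-1.4, 0.3, 1.0]
finger_gap: -0.002
finger_force: 0.9
t: 16.23
ee_pos: [478.1, 110.5, 51.3]
ee_rot: [0.0, 1.0, 0.0, 0.0]
ft_force: [-0.4, -0.2, -0.2]
finger_gap: 0.0
finger_force: 0.0
```

```bash
python3 -m inch '{"slide":[[-0.5,0,0],[-0.5,0,0],[-0.4,0,0],[-0.2,0,0],[0,0,0]],"roll":[0,0,0,0,0],"claw":[-1,-1,-1,-1,-1]}'; python3 -m inch '{"slide":[[-0.2,0,0],[-0.1,0,0]],"roll":[0,0],"claw":[-1,-1]}'; python3 -m inch '{"slide":[[-0.1,0,0],[-0.1,0,0]],"roll":[0,0],"claw":[-1,-1]}'
```

```text
t: 16.85
ee_pos: [493.9, 110.4, 51.3]
ee_rot: [0.0, 1.0, 0.0, 0.0]
ft_force: [-0.9, 0.2, 0.1]
finger_gap: -0.0
finger_force: 0.2
t: 17.1
ee_pos: [496.5, 110.4, 51.3]
ee_rot: [0.0, 1.0, 0.0, -0.0]
ft_force: [-1.7, -0.2, -0.6]
finger_gap: -0.002
finger_force: 0.8
t: 17.35
ee_pos: [497.2, 110.0, 51.1]
ee_rot: [0.0, 1.0, -0.0, -0.001]
ft_force: [-6.4, 1.4, 2.2]
finger_gap: -0.002
finger_force: 0.4
```

```bash
python3 -m inch '{"slide":[[-0.1,0,0],[0,0,0]],"roll":[0,0],"claw":[-1,-1]}'; python3 -m inch '{"slide":[[1,0,0],[3,0,0],[4,0,0],[0,0,-5],[0,0,-5],[0,4,-5],[0,5,0],[0,5,0],[0,0,0],[0,0,0]],"roll":[0,0,0,0,0,0,0,0,0,0],"claw":[-1,-1,-1,-1,-1,-1,-1,-1,-1,-1]}'
python3 - <<'E'
from h import *
im=manip.snapshot("top");cv2.imwrite("pics/e.png",im[90:390,150:510])
E
```

```text
t: 17.6
ee_pos: [497.1, 109.5, 50.8]
ee_rot: [0.0, 1.0, -0.001, -0.002]
ft_force: [-6.3, 1.1, 2.3]
finger_gap: -0.0
finger_force: 0.0
t: 18.85
ee_pos: [419.3, 249.4, 200.0]
ee_rot: [-0.0, 1.0, 0.0, 0.0]
ft_force: [-0.1, 0.5, 0.3]
finger_gap: 0.001
finger_force: 0.0
```

View pics/e.png

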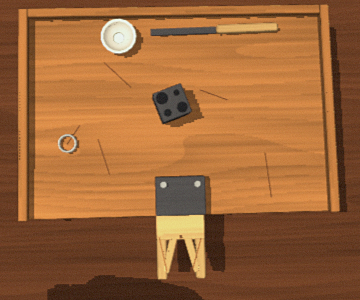

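The tray looks shut at the edge (crop row ~215) and everything else is in place. I'll check that it is flush to within 5 mm.

Run:
```python
from h import *
a=cv2.imread("pics/top0.png");im=manip.snapshot("top")
for c in(230,270,400,440,478):
    print(c);print(a[298:316,c-1:c+2].mean((1)).astype(int)[:,[0,2]].tolist());print(im[298:316,c-1:c+2].mean((1)).astype(int)[:,[0,2]].tolist())
for d in(0,5): print(d,[pix("top",(509.7-d,y,z)).round(1).tolist() for y in(130,-130) for z in(78,56)])
```

```text
230
[[66, 196], [61, 194], [65, 196], [64, 198], [68, 206], [74, 220], [73, 220], [71, 217], [66, 215], [70, 192], [179, 209], [203, 227], [203, 228], [200, 226], [200, 226], [203, 227], [203, 227], [206, 226]]
[[69, 208], [71, 208], [69, 208], [68, 209], [75, 220], [75, 226], [79, 228], [73, 224], [76, 227], [70, 210], [38, 119], [36, 102], [38, 107], [37, 109], [37, 109], [40, 114], [38, 109], [35, 105]]
270
[[68, 204], [62, 191], [64, 186], [62, 196], [66, 206], [70, 208], [67, 205], [64, 207], [55, 174], [115, 139], [195, 220], [201, 228], [192, 222], [201, 227], [205, 228], [195, 224], [195, 223], [195, 224]]
[[70, 216], [67, 200], [63, 194], [67, 207], [76, 221], [73, 219], [75, 220], [74, 223], [62, 192], [30, 94], [34, 97], [34, 107], [35, 109], [35, 108], [38, 112], [39, 109], [33, 103], [30, 97]]
400
[[64, 189], [60, 188], [62, 189], [60, 192], [57, 172], [114, 137], [188, 213], [192, 223], [190, 220], [191, 220], [193, 223], [193, 222], [192, 222], [191, 221], [189, 219], [195, 223], [187, 218], [187, 217]]
[[69, 200], [65, 199], [63, 197], [70, 206], [67, 192], [32, 95], 
[... 368 characters left out ...]
, [69, 210], [51, 159], [37, 110], [30, 95], [38, 99], [38, 106], [37, 111], [32, 106], [33, 103], [34, 99], [33, 102], [34, 106], [36, 108], [41, 108], [36, 107], [38, 108]]
478
[[42, 125], [43, 134], [36, 109], [32, 98], [30, 94], [30, 95], [32, 100], [37, 106], [36, 108], [34, 102], [27, 96], [35, 97], [32, 102], [36, 105], [33, 102], [35, 98], [29, 93], [28, 90]]
[[42, 133], [49, 144], [40, 117], [35, 101], [29, 99], [38, 101], [38, 108], [37, 110], [37, 115], [37, 109], [32, 103], [32, 102], [40, 109], [40, 109], [36, 109], [30, 101], [35, 100], [33, 98]]
0 [[219.8, 307.8], [222.1, 305.9], [415.7, 302.9], [412.0, 301.1]]
5 [[219.8, 311.7], [222.1, 309.7], [415.9, 306.7], [412.1, 304.8]]
```

```bash
python3 -c "from cell import manip; print(manip.sign_off())"
```

```text
the job is handed in; nothing more can be done
None
```

The bar end, sprue and angle piece are in the catch tray and the tray is pushed shut. The last top picture shows it flush with the bench edge and the ring, block, dish and file where they were. I handed the job in at about 19 s; no verdict was shown.

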